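# Pack the fixed jaw and hold the spring vise open at its index

## Task

I want to drop a clock movement into this spring-jaw vise and need it held open for me. Push the loose wooden packing block flush and square against the fixed jaw, let go of it, then take the bar handle, pull the spring-loaded jaw out until the pointer on its side is level with the brass index, and keep it there: you finish while still holding the handle, with the packing still standing flush. Leave the brass index as I set it and leave the other things on the bench alone.

Things in the scene. Friction and masses are not known exactly. Their poses are not given: they have to be found in the camera images.
- vise: Grey spring-jaw vise bolted to the bench, at any place and turn. Origin: on the bench, under the jaws' middle line; z up; its own -x is the way the sliding jaw is pulled, the fixed jaw is at its +x end. Base plate 222 x 152 mm (x -107 to +115, y -76 to +76), its top (the bed) 14 mm above the bench. Both jaws are 96 mm wide, tops 64 mm above the bench; at rest they stand 60 mm apart.
- fixed_face (a point): Middle of the top edge of the fixed jaw's clamping face: x = +80, y = 0, 64 mm above the bench in the vise's frame. The face is upright, 96 mm wide, square to the vise's x; the fixed jaw lies behind it, to x = +110.
- bearing (a point): Middle of the top of the bearing block, 20 mm thick (vise x -96 to -76), 100 mm wide, top 60 mm above the bench. Two 9 mm pull rods at y = -38 and +38, 44 mm above the bench, run from the sliding jaw (26 mm thick, its face at x = +20 at rest) through this block to the handle; coil springs sit on them between jaw and block.
- packing: Loose beech block, 24 x 60 x 72 mm (own x, y, z), about 0.09 kg, upright on the bed between the jaws, its 60 mm side along the jaws but up to 10 degrees askew, 9 to 18 mm short of the fixed jaw. Origin: centre of its underside. It stands 22 mm proud of the jaws: grip it there across its 24 mm. Flush, its origin is at x = +68 mm in the vise's frame.
- handle (a point): Middle of the bar handle, a black round bar, 14 mm diameter, 108 mm long, level, across the pull direction, joining the ends of the two pull rods (76 mm apart). 44 mm above the bench, at vise x = -150 mm at rest; axes as the vise's. At rest 47 mm are free between bar and bearing block; only bench is beneath it. Moves 1:1 with the sliding jaw.
- carriage (a joint): Pull of the sliding jaw with rods and handle along the vise's -x, in m: 0 at rest, where the springs hold it, 0.050 at its end stop. Springs draw it back as soon as it is let go: about 4 N at rest plus 0.25 N per mm (some 10 to 15 N at the index).
- jaw_point (a point): Tip of the pointed dark steel tongue on the sliding jaw's -y side, 22 mm above the bench; at x = +7, y = -62.5 mm in the vise's frame at rest; moves with the jaw.
- index (a joint): Setting of the brass index along the vise's -x, in m, on the same scale as the pull of the sliding jaw: when both values are equal the two points stand level. Between 0.022 and 0.040. It is only a marker held by friction: it does not stop the jaw.
- index_point (a point): Tip of the brass index, a 14 x 16 x 20 mm rider with a thumbscrew on the rule at the base plate's -y edge, pointing at the jaw's tongue; 22 mm above the bench, y = -64.5 mm in the vise's frame.
- movement: Bystander: brass clock movement, two plates about 70 x 66 mm, 52 mm apart overall, about 66 mm high, standing beyond the fixed jaw; origin at the centre of its underside.
- loupe: Bystander: black eye loupe, 36 mm diameter, 30 mm high, on the vise's -y side; origin at the centre of its underside.
- jar: Bystander: small glass jar with a lid, 56 mm diameter, 48 mm high, on the vise's -y side; origin at the centre of its underside.
- screwdriver: Bystander: screwdriver 150 mm long lying on the vise's +y side; origin under its middle.
Things that resemble listed ones, but are neither listed nor needed, are in the scene too. Of the things shaped like the packing, the beech one is meant.

How it is judged:
On the way, in this order (a step that is already met when the one before it is completed fails the run):
1. the packing block stands flush and square against the fixed jaw, let go, with the sliding jaw still at rest (x of packing in the frame of vise above 0.0655 m and angle between the x axis of packing and the x axis of vise, either way round below 0.045 rad and angle between packing's own z axis and vertical below 0.05 rad and contact force between the fingers and packing below 0.1 N and value of joint carriage below 0.005 m), for 0.2 s.
2. the sliding jaw is pulled out by its handle until its pointer is level with the index, and kept there (x of jaw_point in the frame of index_point between -0.003 and 0.003 m and contact force between the fingers and carriage above 4 N and distance between the grasp point and handle below 0.065 m), for 0.5 s.
At the end, for the whole second after the job is handed in: The fingers still hold the bar handle (over 4 N, TCP within 65 mm of its middle) with the jaw's pointer within 3 mm of the index's point; the packing stands upright on the bed, within 2.5 mm of the fixed jaw's face, square to it within 2.5 degrees and no more than 18 mm off its middle (all of step 2 and x of packing in the frame of vise between 0.0655 and 0.07 m and y of packing in the frame of vise between -0.018 and 0.018 m and angle between the x axis of packing and the x axis of vise, either way round below 0.045 rad and angle between packing's own z axis and vertical below 0.05 rad and z of packing in the frame of vise below 0.017 m); the arm keeps its last pose, push and grip.
It fails at once if the brass index was shifted by more than 3 mm (distance of index_point from where it was at the start of the episode above 0.003 m).
It fails at once if a bystander was moved by more than 15 mm (distance of any of movement, loupe, jar, screwdriver from where it was at the start of the episode above 0.015 m).
It also fails if it takes over 45 s, if anything falls off the work surface, if the arm or the gripper's body presses on something with over 40 N, if the wrist force passes 120 N, or if a joint passes its speed limit or range.

## Robot

A 6-joint arm with a two-finger parallel gripper is mounted at the origin on the work surface. World frame = base frame: x ahead of the robot, y to its left, z up, the work surface at z = 0. Lengths are in m, angles in rad, forces in N, time in s.
With the tool pointing down it reaches from about 0.35 to 0.925 m from the base axis. Payload 6.4 kg.
Tool frame: the origin (TCP) lies between the finger pads, 19 mm behind the fingertips; this is the grasp point; z points along the fingers, y is the line along which they close (so a half turn about z gives the same grasp; the last joint's range is limited). The gripper opens to 94 mm and grips with 3 to 60 N. Pads are 16 mm wide; open, the fingers measure 119 mm over their backs; the gripper's body (75 mm by 177 mm) begins 78 mm behind the grasp point.
Start: joints at [0.937, 0.245, 1.558, -0, 1.339, -0.174], TCP at [0.288, 0.583, 0.224] pointing down, gripper open.
Joint ranges: [-3.13, 3.13], [-1.02, 2.26], [0.13, 2.54], [-0.95, 4.09], [0.21, 2.88], [-2.74, 2.74]. Speed limits (rad/s): [2.57, 2.57, 3.14, 3.14, 3.14, 3.14].

## Interface

Orientations are given as a unit quaternion [w, x, y, z].
In Python, from workcell import status, optics, ticket gives the robot as it stands. The module is installed in compiled form; this text tells all that it offers.
- The arm moves only by the tool arm_command, never from a script. Its argument "rows" is a list of rows, each an object of numbers: "tx", "ty", "tz": the shift along the tool's x, y, z normalised to -1 to 1, where 1 is 0.03 m; "yaw": the turn about the tool's z normalised to -1 to 1, where 1 is 0.1 rad; "gripper": the closure, from 0 (fully open) to 1 (shut). A call has 1 to 8 rows; each row shifts and turns the commanded pose from where the row before left it, along the tool's axes as they then stand; what a row does not reach is not made up. A row lasts 1/10 s, in which the tool goes at most 50 mm and 8.59 degrees, less where a joint would pass 70% of its speed; a pose out of reach is approached as far as the arm can. A call with a number of a shift or a turn outside -1 to 1 is refused whole. A call with a gripper value outside its range is refused whole. The fingers move at their own pace and stop on an object; "newtons" is the grip in N (left out, the last holds). Time passes only in rows, so rows that do not move let the fingers close. It gives the time, the measured TCP pose, the force, the opening and the grip force at its end, in the units of the state.
- status.sense(): the state, without advancing time (a new reading comes with each control period).
- optics.get_image(name): name is "side" or "top" or "wrist"; returns a dict with "pixels" (400x640x3 uint8, blue, green, red), "fovy" (degrees; the focal length in pixels is half the picture's height over the tangent of half this angle, whatever the lens; pixels are square), "cx", "cy" (the principal point, pixels), "dist" ([k1, k2, p1, p2, k3] as OpenCV has them; the pictures are not rectified), "extrinsics" (4x4, takes a point from camera to world coordinates); the wrist camera has in their place "tool_from_camera" (4x4, takes a point from camera to tool coordinates, whose origin is the TCP and whose axes are the flange's). Camera axes: x right, y up, looking along -z (the intrinsics and any distortion apply to the point x, -y, -z); pixel columns grow to the right and rows downward; lengths in m; the calibration is good to about 2 mm. A picture is of the moment at which its call begins: read the wrist's pose just before it. There is no depth.
- ticket.finish_job(): hands the job in; it is judged then, once.
The state is a dict: "time_s": time; "qpos": joint angles; "qd": joint speeds; "effort": joint torques, N m; "position": TCP position; "eef_rot": TCP orientation; "wrist_force": force on the tool from outside, world axes, zero at the start; "torque": the same for the moment, N m; "finger_gap": finger opening in m; "grip_force": force on a finger pad.
Only numpy, scipy, OpenCV 4.12 (cv2) and the standard library are available. Lean on these libraries where they do the work, as an engineer would, in place of code of your own. Each camera call takes 0.05 s, during which the arm holds its last target. There are 200 camera calls.

## Working session

There is one attempt and no reset: what is moved stays moved. The work goes in short steps, Python scripts to look and compute and a tool call to move; the robot and the scene stay as the last step left them, time stands still between calls to the robot, and variables do not carry over. Pictures are saved under pics/ and viewed, at most 10 in all, crops included, and the job is handed in when it is done.

Besides the shell and the picture viewer there is one more tool, called as name([rows], argument=value, ...), one row to a line, values as JSON. arm_command: Moves the arm, as the interface text tells. Its arguments: {"type":"object","properties":{"rows":{"type":"array","items":{"type":"object","properties":{"tx":{"type":"number","minimum":-1,"maximum":1},"ty":{"type":"number","minimum":-1,"maximum":1},"tz":{"type":"number","minimum":-1,"maximum":1},"yaw":{"type":"number","minimum":-1,"maximum":1},"gripper":{"type":"number"}}}},"newtons":{"type":"number"}},"required":["rows"]}

```bash
mkdir -p pics; cat > h.py <<'E'
import numpy as np, cv2
from workcell import status, optics
from scipy.spatial.transform import Rotation as R
def grab(n):
    s=status.sense(); im=optics.get_image(n)
    if n=='wrist':
        T=np.eye(4); q=s['eef_rot']; T[:3,:3]=R.from_quat([q[1],q[2],q[3],q[0]]).as_matrix(); T[:3,3]=s['position']
        E=T@np.array(im['tool_from_camera'])
    else: E=np.array(im['extrinsics'])
    p=np.ascontiguousarray(im['pixels']); f=p.shape[0]/2/np.tan(np.radians(im['fovy'])/2)
    return p,dict(E=E,K=np.array([[f,0,im['cx']],[0,f,im['cy']],[0,0,1]]),d=np.array(im['dist'],float))
def plane(c,uv,z):
    u=cv2.undistortPoints(np.array(uv,float).reshape(-1,1,2),c['K'],c['d']).reshape(-1,2)
    r=np.c_[u[:,0],-u[:,1],-np.ones(len(u))]@c['E'][:3,:3].T; o=c['E'][:3,3]
    return o+r*((z-o[2])/r[:,2])[:,None]
def proj(c,P):
    P=np.array(P,float).reshape(-1,3); X=(P-c['E'][:3,3])@c['E'][:3,:3]
    return cv2.projectPoints(X*[1,-1,-1],np.zeros(3),np.zeros(3),c['K'],c['d'])[0].reshape(-1,2)
E
cat > a.py <<'E'
from h import *
import pickle
for n in ['top','side','wrist']:
    p,c=grab(n); cv2.imwrite(f'pics/{n}0.png',p); pickle.dump((p,c),open(n+'0.pkl','wb')); print(n,c['E'].round(3).tolist(),c['K'][0,0],c['d'])
print(status.sense())
E
python3 a.py
```

```text
top [[-0.026, 0.991, -0.13, 0.413], [-0.999, -0.03, -0.026, 0.019], [-0.03, 0.129, 0.991, 0.974], [0.0, 0.0, 0.0, 1.0]] 441.3475627698338 [-0.10691178  0.          0.          0.          0.        ]
side [[-0.995, 0.07, -0.068, 0.469], [-0.095, -0.551, 0.829, 0.841], [0.021, 0.831, 0.556, 0.592], [0.0, 0.0, 0.0, 1.0]] 469.61241895099425 [0.01352598 0.         0.         0.         0.        ]
wrist [[0.443, -0.872, -0.207, 0.229], [0.897, 0.431, 0.104, 0.611], [-0.001, -0.232, 0.973, 0.384], [0.0, 0.0, 0.0, 1.0]] 319.51215754142726 [-0.03943849  0.          0.          0.          0.        ]
{'time_s': 0.15, 'qpos': array([ 9.36901194e-01,  2.45653391e-01,  1.55868934e+00,  8.59826813e-06,
        1.33868344e+00, -1.74096757e-01]), 'qd': array([ 0.00031938, -0.00184363, -0.00445969, -0.00101713, -0.00044668,
       -0.00145988]), 'effort': array([ 1.48808958e-03, -4.16265106e+01, -3.14983928e+01,  6.85433066e-02,
        3.15991114e-02, -8.63204923e-05]), 'position': array([0.28819195, 0.58215987, 0.22342264]), 'eef_rot': array([-2.85601304e-04,  2.27880272e-01,  9.73688897e-01, -6.57413819e-04]), 'wrist_force': array([ 0.03298389, -0.30348092, -0.18744117]), 'torque': array([-0.02147753,  0.0065117 , -0.01363105]), 'grip_force': 0.0, 'finger_gap': 0.09406459817760997}
```

View pics/top0.png

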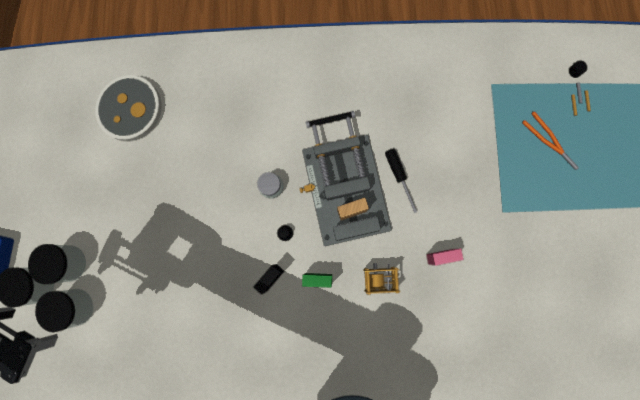

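View pics/side0.png

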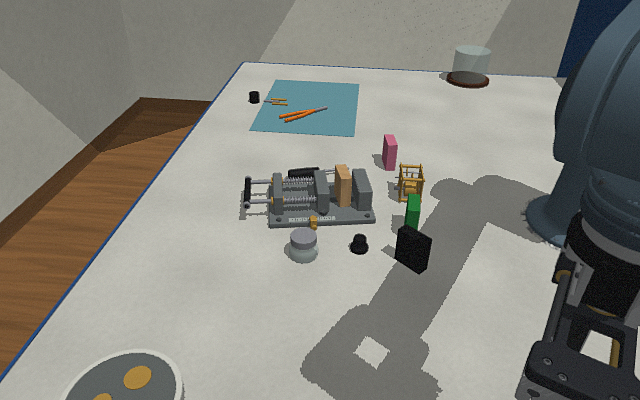

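The vise is at the centre of the top view: handle at about (333,118), beech block at (353,208), index at (308,188). The fixed jaw faces the robot, at about (357,226). In the side view the block is at (343,185) and the handle at (248,193). Next is a magnified crop.

```bash
python3 - <<'E'
from h import *
import pickle
p,c=pickle.load(open('top0.pkl','rb'))
cv2.imwrite('pics/crop.png',cv2.resize(p[100:250,255:425],None,fx=4,fy=4,interpolation=cv2.INTER_CUBIC))
hsv=cv2.cvtColor(p,cv2.COLOR_BGR2HSV); print(hsv[208,353],hsv[188,308],hsv[230,340],hsv[300,450], hsv[150,290])
E
```

```text
[ 17 128 178] [ 19 167 168] [75 15 99] [ 25  18 183] [ 23  18 186]
```

View pics/crop.png

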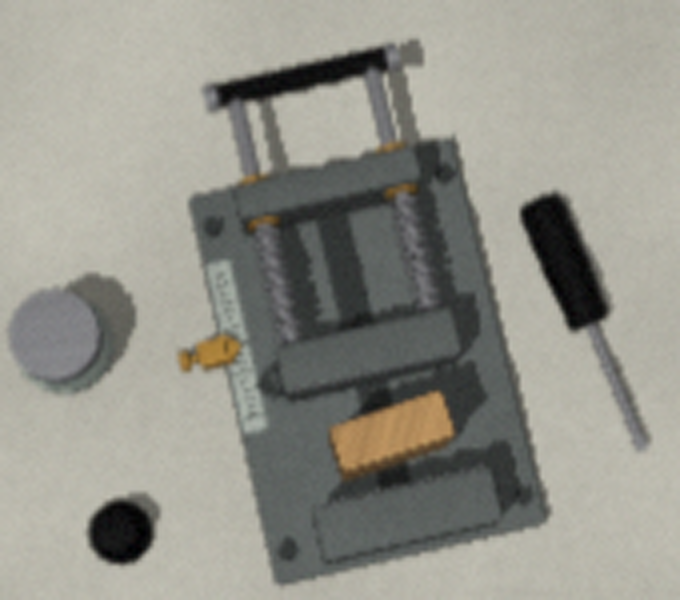

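The crop shows the base plate corners at (190,197), (455,138), (548,518) and (278,582). The handle runs from (210,97) to (395,55), the tongue tip is near (262,388) and the index tip near (240,345).

```bash
cat > v.py <<'E'
from h import *
import pickle
p,c=pickle.load(open('top0.pkl','rb'))
f=lambda a:(np.array(a,float)-1.5)/4+[255,100]
C=plane(c,f([(190,197),(455,138),(548,518),(278,582)]),.014)[:,:2]
V=np.array([(-107,-76),(-107,76),(115,76),(115,-76)])/1000
A=C-C.mean(0);B=V-V.mean(0)
th=np.arctan2((B[:,0]*A[:,1]-B[:,1]*A[:,0]).sum(),(A*B).sum())
M=np.array([[np.cos(th),-np.sin(th)],[np.sin(th),np.cos(th)]]);t=C.mean(0)-M@V.mean(0)
toV=lambda P:(P[:,:2]-t)@M
if __name__=='__main__':
    print('th',th,'t',t,'resid mm',((V@M.T+t-C)*1000).round(1).tolist())
    H=plane(c,f([(210,97),(395,55)]),.044);print('handle',H.round(4).tolist(),toV(H).round(4).tolist())
    fx=plane(c,f([(315,510),(500,465),(328,562),(502,522)]),.064);print('fixed jaw',toV(fx).round(4).tolist())
    print('tongue,index',toV(plane(c,f([(262,388),(240,345)]),.022)).round(4).tolist())
    hsv=cv2.cvtColor(p,cv2.COLOR_BGR2HSV);m=cv2.inRange(hsv,(10,90,120),(25,255,255));m[:195]=0;m[225:]=0;m[:,:330]=0;m[:,375:]=0
    r=cv2.minAreaRect(max(cv2.findContours(m,0,1)[0],key=cv2.contourArea));b=cv2.boxPoints(r)
    P=plane(c,b,.086);print(r,'block',P.round(4).tolist(),toV(P).round(4).tolist(),toV(P).mean(0))
E
python3 v.py
```

```text
th -2.944568373086471 t [ 0.55464128 -0.00517918] resid mm [[1.5, 0.5], [2.4, 0.3], [-2.2, -1.3], [-1.6, 0.5]]
handle [[0.6915, 0.0756, 0.044], [0.7117, -0.0259, 0.044]] [[-0.15, -0.0524], [-0.15, 0.0511]]
fixed jaw [[0.0828, -0.0472], [0.0816, 0.051], [0.1103, -0.0467], [0.1104, 0.045]]
tongue,index [[0.0094, -0.0602], [-0.0164, -0.0667]]
((352.5, 207.5), (12.016654014587402, 29.09295082092285), 71.56504821777344) block [[0.5046, 0.0167, 0.086], [0.5216, -0.0397, 0.086], [0.4982, -0.0465, 0.086], [0.4813, 0.0097, 0.086]] [[0.0448, -0.0312], [0.0391, 0.0274], [0.0634, 0.0295], [0.069, -0.029]] [ 0.05409033 -0.0008107 ]
```

arm_command([
  {"tx": -0.95, "ty": -0.92, "gripper": 0.3},
  {"tx": -0.95, "ty": -0.92, "gripper": 0.3},
  {"tx": -0.95, "ty": -0.92, "gripper": 0.3},
  {"tx": -0.95, "ty": -0.92, "gripper": 0.3},
  {"tx": -0.95, "ty": -0.92, "gripper": 0.3},
  {"tx": -0.95, "ty": -0.92, "gripper": 0.3},
  {"tx": -0.95, "ty": -0.92, "gripper": 0.3},
  {"tx": -0.95, "ty": -0.92, "gripper": 0.3},
])

```text
validation failed for argument at $.ro...
```

arm_command([
  {"tx": -0.95, "ty": -0.92, "gripper": 0.3},
  {"tx": -0.95, "ty": -0.92, "gripper": 0.3},
  {"tx": -0.95, "ty": -0.92, "gripper": 0.3},
  {"tx": -0.95, "ty": -0.92, "gripper": 0.3},
  {"tx": -0.95, "ty": -0.92, "gripper": 0.3},
  {"tx": -0.95, "ty": -0.92, "gripper": 0.3},
  {"tx": -0.95, "ty": -0.92, "gripper": 0.3},
  {"tx": -0.95, "ty": -0.92, "gripper": 0.3},
])

```text
validation failed for argument at $.ro...
```

arm_command([
  {"yaw": 0.914},
  {"yaw": 0.914},
  {"yaw": 0.914},
  {"yaw": 0.914},
  {"yaw": 0.914},
  {"yaw": 0.914},
  {"yaw": 0.914},
  {"yaw": 0.914},
])

```text
validation failed for argument at $.ro...
```

arm_command([
  {"yaw": 0.914, "tz": 0.5},
  {"yaw": 0.914, "tz": 0.5},
  {"tz": 0.5},
  {"tz": 0.5},
  {},
  {},
])

```text
validation failed for argument at $.ro...
```

arm_command([
  {"tx": -0.95, "ty": -0.92, "tz": 0, "yaw": 0, "gripper": 0.3},
  {"tx": -0.95, "ty": -0.92, "tz": 0, "yaw": 0, "gripper": 0.3},
  {"tx": -0.95, "ty": -0.92, "tz": 0, "yaw": 0, "gripper": 0.3},
  {"tx": -0.95, "ty": -0.92, "tz": 0, "yaw": 0, "gripper": 0.3},
  {"tx": -0.95, "ty": -0.92, "tz": 0, "yaw": 0, "gripper": 0.3},
  {"tx": -0.95, "ty": -0.92, "tz": 0, "yaw": 0, "gripper": 0.3},
  {"tx": -0.95, "ty": -0.92, "tz": 0, "yaw": 0, "gripper": 0.3},
  {"tx": -0.95, "ty": -0.92, "tz": 0, "yaw": 0, "gripper": 0.3},
])

```text
time_s: 0.95
position: [0.3949, 0.2819, 0.2241]
eef_rot: [-0.0, 0.228, 0.974, -0.0]
wrist_force: [1.0, 0.3, 0.0]
finger_gap: 0.0657
grip_force: 0.0
```

arm_command([
  {"tx": -0.95, "ty": -0.92, "tz": 0, "yaw": 0, "gripper": 0.3},
  {"tx": -0.95, "ty": -0.92, "tz": 0, "yaw": 0, "gripper": 0.3},
  {"tx": -0.95, "ty": -0.92, "tz": 0, "yaw": 0, "gripper": 0.3},
  {"tx": -0.95, "ty": -0.92, "tz": 0, "yaw": 0, "gripper": 0.3},
  {"tx": -0.95, "ty": -0.92, "tz": 0, "yaw": 0, "gripper": 0.3},
  {"tx": -0.95, "ty": -0.92, "tz": 0, "yaw": 0, "gripper": 0.3},
  {"tx": -0.95, "ty": -0.92, "tz": 0, "yaw": 0, "gripper": 0.3},
  {"tx": -0.95, "ty": -0.92, "tz": 0, "yaw": 0, "gripper": 0.3},
])

```text
time_s: 1.75
position: [0.5013, -0.0172, 0.2241]
eef_rot: [-0.0, 0.228, 0.974, 0.0]
wrist_force: [1.0, 0.3, 0.3]
finger_gap: 0.0659
grip_force: 0.0
```

arm_command([
  {"tx": 0, "ty": 0, "tz": 0, "yaw": 0.914, "gripper": 0.3},
  {"tx": 0, "ty": 0, "tz": 0, "yaw": 0.914, "gripper": 0.3},
  {"tx": 0, "ty": 0, "tz": 0, "yaw": 0.914, "gripper": 0.3},
  {"tx": 0, "ty": 0, "tz": 0, "yaw": 0.914, "gripper": 0.3},
  {"tx": 0, "ty": 0, "tz": 0, "yaw": 0.914, "gripper": 0.3},
  {"tx": 0, "ty": 0, "tz": 0, "yaw": 0.914, "gripper": 0.3},
  {"tx": 0, "ty": 0, "tz": 0, "yaw": 0.914, "gripper": 0.3},
  {"tx": 0, "ty": 0, "tz": 0, "yaw": 0.914, "gripper": 0.3},
])

```text
time_s: 2.55
position: [0.5009, -0.0155, 0.224]
eef_rot: [-0.0, 0.563, 0.827, -0.0]
wrist_force: [-0.1, -0.4, -0.2]
finger_gap: 0.0657
grip_force: 0.0
```

arm_command([
  {"tx": 0, "ty": 0, "tz": 0.5, "yaw": 0.914, "gripper": 0.3},
  {"tx": 0, "ty": 0, "tz": 0.5, "yaw": 0.914, "gripper": 0.3},
  {"tx": 0, "ty": 0, "tz": 0.5, "yaw": 0, "gripper": 0.3},
  {"tx": 0, "ty": 0, "tz": 0.5, "yaw": 0, "gripper": 0.3},
  {"tx": 0, "ty": 0, "tz": 0, "yaw": 0, "gripper": 0.3},
  {"tx": 0, "ty": 0, "tz": 0, "yaw": 0, "gripper": 0.3},
])

```text
time_s: 3.15
position: [0.501, -0.0156, 0.1641]
eef_rot: [-0.0, 0.634, 0.774, -0.0]
wrist_force: [0.5, -0.5, -0.1]
finger_gap: 0.0655
grip_force: 0.0
```

```bash
python3 - <<'E'
from h import *
import pickle
p,c=grab('wrist'); cv2.imwrite('pics/w1.png',p); pickle.dump((p,c),open('w1.pkl','wb')); print(status.sense()['qpos'])
E
```

```text
[-2.57595736e-01 -4.26673196e-02  1.98250290e+00  1.90692749e-05
  1.20101062e+00 -4.55440289e-01]
```

View pics/w1.png

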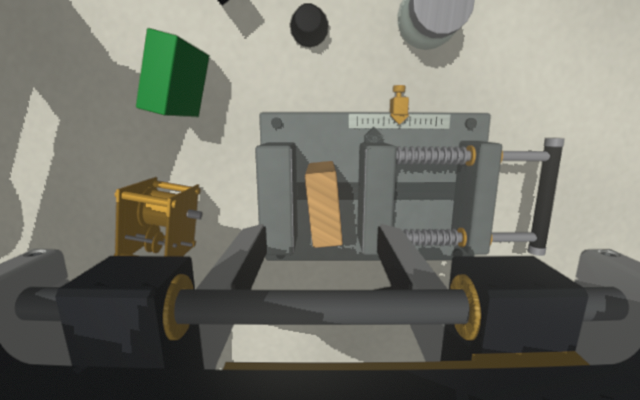

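The wrist view has the plate's -y edge from (261,113) to (490,112), the beech block top at about (323,205), and the index tip at about (400,123). The tongue tip is at about (374,130) and the handle runs from (555,140) to (540,252). I'll use these to refine the vise pose.

```bash
python3 - <<'E'
from v import *
p,c=pickle.load(open('w1.pkl','rb'))
print('corner',plane(c,[(261,113),(490,112)],.014).round(4).tolist(),toV(plane(c,[(261,113),(490,112)],.014)).round(4))
print('handle',toV(plane(c,[(555,143),(540,250)],.044)).round(4))
s=status.sense();print('tcp V',toV(s['position'][None]),'proj',proj(c,s['position']))
hsv=cv2.cvtColor(p,cv2.COLOR_BGR2HSV);m=cv2.inRange(hsv,(8,90,60),(25,255,255));m[:,:295]=0;m[:,350:]=0
cn=max(cv2.findContours(m,0,1)[0],key=cv2.contourArea);print(cv2.approxPolyDP(cn,3,True).reshape(-1,2).tolist())
cr=cv2.resize(p[70:270,240:510],None,fx=2.9,fy=2.9,interpolation=cv2.INTER_CUBIC);cv2.imwrite('pics/c1.png',cr)
E
```

```text
corner [[0.4309, 0.0476, 0.014], [0.6436, 0.0923, 0.014]] [[ 0.1111 -0.076 ]
 [-0.1063 -0.0781]]
handle [[-0.1531 -0.0513]
 [-0.1557  0.05  ]]
tcp V [[ 0.05419578 -0.00012583]] proj [[321.02807018 250.47259817]]
[[309, 164], [305, 185], [313, 246], [341, 244], [333, 165]]
```

View pics/c1.png

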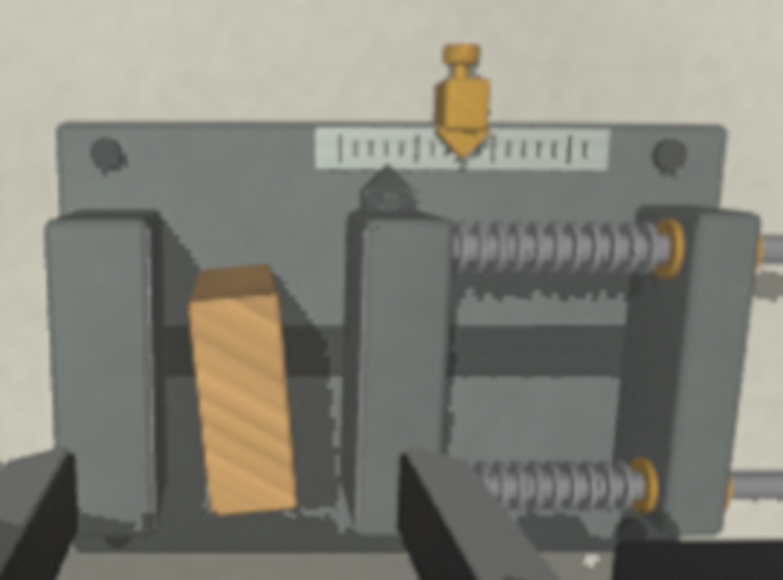

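The crop shows the fixed jaw's clamping edge from (152,218) to (157,530), the sliding jaw's edge from (367,218) to (355,532), the tongue tip at (387,166) and the index tip at (464,158). The block top corners are (190,303), (277,292), (296,505) and (211,513).

```bash
python3 - <<'E'
from v import *
p,c=pickle.load(open('w1.pkl','rb'))
g=lambda a:(np.array(a,float)-.95)/2.9+[240,70]
pr=lambda n,a,z:print(n,(toV(plane(c,g(a),z))*1000).round(1).tolist())
pr('fixed face',[(152,218),(157,530)],.064)
pr('fixed back',[(48,225),(60,525)],.064)
pr('slide face',[(367,218),(355,532)],.064)
pr('bearing',[(697,212),(758,215),(722,530),(665,530)],.060)
pr('tongue,index',[(387,166),(464,158)],.022)
pr('block',[(190,303),(277,292),(296,505),(211,513)],.086)
pr('plate',[(58,125),(725,127),(77,548)],.014)
E
```

```text
fixed face [[77.7, -49.5], [78.0, 43.4]]
fixed back [[106.8, -47.6], [107.3, 41.9]]
slide face [[17.9, -49.6], [18.3, 44.0]]
bearing [[-77.0, -51.6], [-94.9, -51.0], [-96.3, 45.4], [-78.3, 45.3]]
tongue,index [[6.1, -63.4], [-18.4, -66.0]]
block [[66.3, -29.0], [43.7, -32.0], [37.8, 26.8], [61.1, 29.1]]
plate [[112.3, -76.2], [-106.1, -76.8], [111.7, 71.6]]
```

arm_command([
  {"tx": 0, "ty": 0.07, "tz": 0.65, "yaw": 0, "gripper": 0.3},
  {"tx": 0, "ty": 0, "tz": 0.65, "yaw": 0, "gripper": 0.3},
  {"tx": 0, "ty": 0, "tz": 0.65, "yaw": 0, "gripper": 0.3},
  {"tx": 0, "ty": 0, "tz": 0.58, "yaw": 0, "gripper": 0.4},
  {"tx": 0, "ty": 0, "tz": 0, "yaw": 0, "gripper": 0.6},
  {"tx": 0, "ty": 0, "tz": 0, "yaw": 0, "gripper": 0.7},
  {"tx": 0, "ty": 0, "tz": 0, "yaw": 0, "gripper": 0.75},
  {"tx": 0, "ty": 0, "tz": 0, "yaw": 0, "gripper": 0.8},
], newtons=10)

```text
time_s: 4.0
position: [0.5042, -0.0154, 0.0897]
eef_rot: [0.001, 0.634, 0.773, 0.001]
wrist_force: [1.1, -0.3, -0.3]
finger_gap: 0.0294
grip_force: 0.0
```

arm_command([
  {"tx": 0, "ty": 0, "tz": 0, "yaw": 0, "gripper": 0.9},
  {"tx": 0, "ty": 0, "tz": 0, "yaw": 0, "gripper": 0.9},
  {"tx": 0, "ty": 0, "tz": 0, "yaw": 0, "gripper": 0.9},
])

```text
time_s: 4.3
position: [0.5039, -0.0153, 0.0894]
eef_rot: [0.001, 0.634, 0.773, 0.0]
wrist_force: [-0.9, 0.5, 5.5]
finger_gap: 0.0249
grip_force: 9.6
```

arm_command([
  {"tx": 0, "ty": -0.1, "tz": 0, "yaw": 0, "gripper": 0.9},
  {"tx": 0, "ty": -0.1, "tz": 0, "yaw": 0, "gripper": 0.9},
  {"tx": 0, "ty": -0.1, "tz": 0, "yaw": 0, "gripper": 0.9},
  {"tx": 0, "ty": -0.05, "tz": 0, "yaw": 0, "gripper": 0.9},
  {"tx": 0, "ty": 0, "tz": 0, "yaw": 0, "gripper": 0.9},
])

```text
time_s: 4.8
position: [0.4936, -0.0175, 0.0891]
eef_rot: [0.001, 0.634, 0.773, 0.001]
wrist_force: [1.8, -0.9, 5.1]
finger_gap: 0.0243
grip_force: 9.9
```

```bash
python3 - <<'E'
from v import *
p,c=grab('wrist'); pickle.dump((p,c),open('w2.pkl','wb'));cv2.imwrite('pics/w2.png',cv2.resize(p[80:300,200:460],None,fx=2.7,fy=2.7,interpolation=cv2.INTER_CUBIC))
s=status.sense(); print(toV(s['position'][None]),s['wrist_force'])
E
```

```text
[[0.0622917  0.00016308]] [2.35499169 0.11466285 5.51292924]
```

View pics/w2.png

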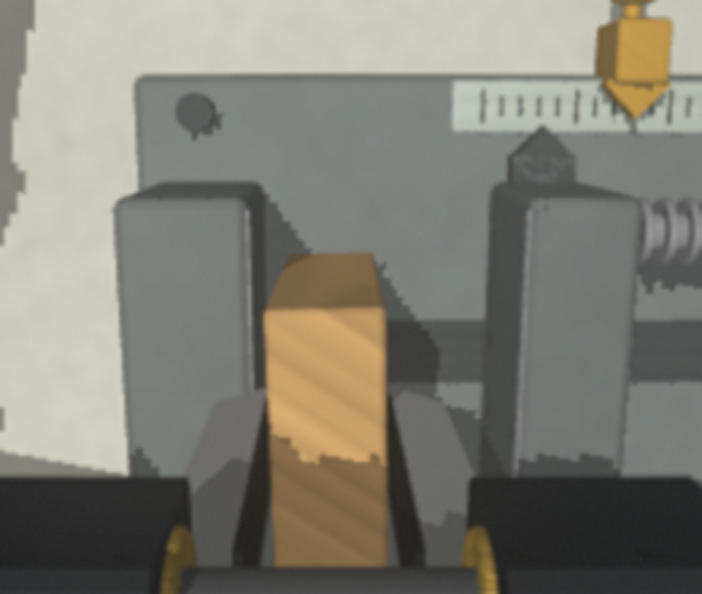

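The block (left edge column ~267) is now square between the pads, a few mm short of the fixed jaw face (column ~255).

arm_command([
  {"tx": 0, "ty": -0.05, "tz": 0, "yaw": 0, "gripper": 0.9},
  {"tx": 0, "ty": -0.05, "tz": 0, "yaw": 0, "gripper": 0.9},
  {"tx": 0, "ty": 0, "tz": 0, "yaw": 0, "gripper": 0.9},
])

```text
time_s: 5.15
position: [0.4908, -0.0181, 0.0891]
eef_rot: [0.001, 0.634, 0.773, 0.001]
wrist_force: [3.6, 0.8, 5.5]
finger_gap: 0.0241
grip_force: 9.9
```

arm_command([
  {"tx": 0, "ty": -0.05, "tz": 0, "yaw": 0, "gripper": 0.9},
  {"tx": 0, "ty": 0, "tz": 0, "yaw": 0, "gripper": 0.9},
])

```text
time_s: 5.35
position: [0.4892, -0.0184, 0.0891]
eef_rot: [0.001, 0.634, 0.773, 0.0]
wrist_force: [2.4, 0.5, 6.4]
finger_gap: 0.0241
grip_force: 10.0
```

arm_command([
  {"tx": 0, "ty": -0.05, "tz": 0, "yaw": 0, "gripper": 0.9},
  {"tx": 0, "ty": 0, "tz": 0, "yaw": 0, "gripper": 0.9},
])

```text
time_s: 5.55
position: [0.4884, -0.0188, 0.0891]
eef_rot: [0.002, 0.634, 0.773, 0.001]
wrist_force: [5.4, 0.3, 3.5]
finger_gap: 0.0243
grip_force: 10.0
```

arm_command([
  {"tx": 0, "ty": -0.05, "tz": 0, "yaw": 0, "gripper": 0.9},
  {"tx": 0, "ty": 0, "tz": 0, "yaw": 0, "gripper": 0.9},
])

```text
time_s: 5.75
position: [0.4882, -0.0191, 0.0892]
eef_rot: [0.003, 0.635, 0.773, 0.002]
wrist_force: [11.2, 1.0, -1.1]
finger_gap: 0.024
grip_force: 10.0
```

arm_command([
  {"tx": 0, "ty": -0.05, "tz": 0, "yaw": 0, "gripper": 0.9},
  {"tx": 0, "ty": 0, "tz": 0, "yaw": 0, "gripper": 0.9},
])

```text
time_s: 5.95
position: [0.4877, -0.0192, 0.0898]
eef_rot: [0.004, 0.635, 0.773, 0.003]
wrist_force: [12.7, 2.2, -0.5]
finger_gap: 0.0244
grip_force: 10.0
```

arm_command([
  {"tx": 0, "ty": 0, "tz": 0, "yaw": 0, "gripper": 0.65},
  {"tx": 0, "ty": 0, "tz": 0, "yaw": 0, "gripper": 0.5},
  {"tx": 0, "ty": 0, "tz": 0, "yaw": 0, "gripper": 0.5},
  {"tx": 0, "ty": 0, "tz": 0, "yaw": 0, "gripper": 0.5},
  {"tx": 0, "ty": 0, "tz": -0.5, "yaw": 0, "gripper": 0.5},
  {"tx": 0, "ty": 0, "tz": -0.9, "yaw": 0, "gripper": 0.5},
  {"tx": 0, "ty": 0, "tz": -0.9, "yaw": 0, "gripper": 0.5},
  {"tx": 0, "ty": 0, "tz": 0, "yaw": 0, "gripper": 0.5},
])

```text
time_s: 6.75
position: [0.4858, -0.0195, 0.1604]
eef_rot: [0.003, 0.634, 0.773, 0.001]
wrist_force: [-1.3, -0.3, 0.1]
finger_gap: 0.0472
grip_force: 0.0
```

```bash
python3 - <<'E'
from v import *
p,c=grab('wrist'); pickle.dump((p,c),open('w3.pkl','wb'));cv2.imwrite('pics/w3.png',cv2.resize(p[80:280,180:470],None,fx=2.7,fy=2.7,interpolation=cv2.INTER_CUBIC))
s=status.sense(); print(toV(s['position'][None]),s['wrist_force'],s['finger_gap'])
E
```

```text
[[7.14574295e-02 2.92473847e-05]] [ 0.16145207 -0.15351072 -1.0953583 ] 0.04713664279377495
```

View pics/w3.png

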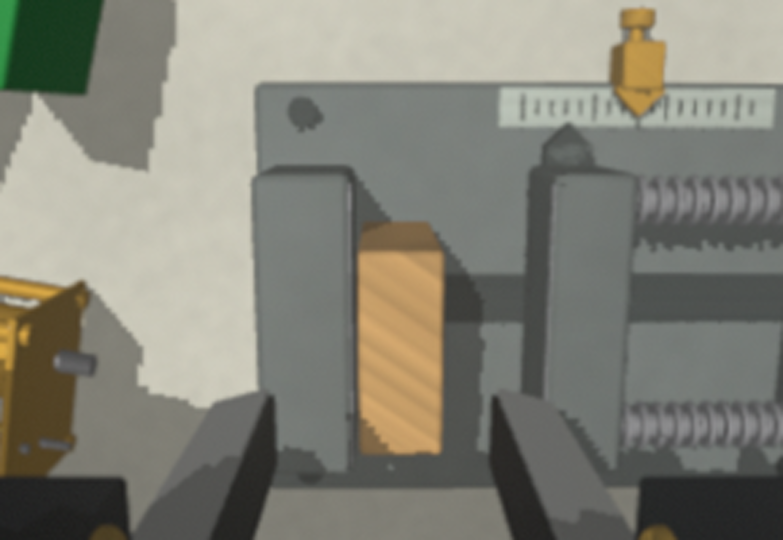

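The block's left edge is at column ~358 and the jaw face at ~350, almost parallel. I'll measure the gap and squareness.

```bash
python3 - <<'E'
from v import *
p,c=pickle.load(open('w3.pkl','rb'))
g=lambda a:(np.array(a,float)-.85)/2.7+[180,80]
pr=lambda n,a,z:print(n,(toV(plane(c,g(a),z))*1000).round(1).tolist())
pr('face',[(351,180),(351,470)],.064)
pr('slide',[(552,180),(547,460)],.064)
pr('block',[(358,252),(359,452),(444,252),(441,452)],.086)
pr('bottom edge',[(364,225),(430,223)],.086)
pr('tongue,index',[(569,124),(640,118)],.022)
E
```

```text
face [[78.5, -47.4], [79.2, 44.3]]
slide [[19.1, -47.5], [16.6, 41.0]]
block [[76.1, -29.4], [76.1, 29.2], [52.4, -29.4], [52.3, 29.2]]
bottom edge [[74.4, -36.8], [56.4, -37.4]]
tongue,index [[5.7, -63.4], [-18.4, -65.5]]
```

The gap measures about 2 mm, which is too close to the limit. I'll straddle the block and fixed jaw with the fingers and squeeze them together to seat it properly.

arm_command([
  {"tx": 0, "ty": -0.33, "tz": 0, "yaw": 0, "gripper": 0.2},
  {"tx": 0, "ty": 0, "tz": 0, "yaw": 0, "gripper": 0.2},
  {"tx": 0, "ty": 0, "tz": 0.5, "yaw": 0, "gripper": 0.2},
  {"tx": 0, "ty": 0, "tz": 0.6, "yaw": 0, "gripper": 0.2},
  {"tx": 0, "ty": 0, "tz": 0.6, "yaw": 0, "gripper": 0.2},
  {"tx": 0, "ty": 0, "tz": 0.6, "yaw": 0, "gripper": 0.2},
  {"tx": 0, "ty": 0, "tz": 0.6, "yaw": 0, "gripper": 0.2},
  {"tx": 0, "ty": 0, "tz": 0.5, "yaw": 0, "gripper": 0.2},
], newtons=12)

```text
time_s: 7.6
position: [0.4726, -0.0206, 0.053]
eef_rot: [-0.002, 0.634, 0.773, -0.001]
wrist_force: [0.8, 0.2, 0.4]
finger_gap: 0.0754
grip_force: 0.0
```

arm_command([
  {"tx": 0, "ty": 0, "tz": 0, "yaw": 0, "gripper": 0.3},
  {"tx": 0, "ty": 0, "tz": 0, "yaw": 0, "gripper": 0.35},
  {"tx": 0, "ty": 0, "tz": 0, "yaw": 0, "gripper": 0.4},
  {"tx": 0, "ty": 0, "tz": 0, "yaw": 0, "gripper": 0.44},
  {"tx": 0, "ty": 0, "tz": 0, "yaw": 0, "gripper": 0.47},
  {"tx": 0, "ty": 0, "tz": 0, "yaw": 0, "gripper": 0.5},
  {"tx": 0, "ty": 0, "tz": 0, "yaw": 0, "gripper": 0.5},
])

```text
time_s: 8.3
position: [0.474, -0.0212, 0.056]
eef_rot: [-0.0, 0.634, 0.773, -0.001]
wrist_force: [-5.7, -1.5, 5.5]
finger_gap: 0.0539
grip_force: 12.0
```

The gap of 53.9 mm equals 24 + 30, so the block is flush. I'll release, lift and go towards the handle.

arm_command([
  {"tx": 0, "ty": 0, "tz": 0, "yaw": 0, "gripper": 0.35},
  {"tx": 0, "ty": 0, "tz": 0, "yaw": 0, "gripper": 0.22},
  {"tx": 0, "ty": 0, "tz": 0, "yaw": 0, "gripper": 0.22},
  {"tx": 0, "ty": 0, "tz": 0, "yaw": 0, "gripper": 0.22},
  {"tx": 0, "ty": 0, "tz": -0.7, "yaw": 0, "gripper": 0.22},
  {"tx": 0, "ty": 0, "tz": -1, "yaw": 0, "gripper": 0.22},
  {"tx": 0, "ty": 0, "tz": -1, "yaw": 0, "gripper": 0.22},
  {"tx": 0, "ty": 0, "tz": -0.6, "yaw": 0, "gripper": 0.22},
])

```text
time_s: 9.1
position: [0.4754, -0.0211, 0.1568]
eef_rot: [0.002, 0.634, 0.773, 0.001]
wrist_force: [0.7, -0.7, 0.6]
finger_gap: 0.0734
grip_force: 0.0
```

arm_command([
  {"tx": 0, "ty": 1, "tz": 0, "yaw": 0, "gripper": 0.45},
  {"tx": 0, "ty": 1, "tz": 0, "yaw": 0, "gripper": 0.45},
  {"tx": 0, "ty": 1, "tz": 0, "yaw": 0, "gripper": 0.45},
  {"tx": 0, "ty": 1, "tz": 0, "yaw": 0, "gripper": 0.45},
  {"tx": 0, "ty": 1, "tz": 0, "yaw": 0, "gripper": 0.45},
  {"tx": 0, "ty": 1, "tz": 0, "yaw": 0, "gripper": 0.45},
  {"tx": 0, "ty": 0, "tz": 0, "yaw": 0, "gripper": 0.45},
  {"tx": 0, "ty": 0, "tz": 0, "yaw": 0, "gripper": 0.45},
])

```text
time_s: 9.9
position: [0.6506, 0.0144, 0.1537]
eef_rot: [-0.0, 0.634, 0.773, -0.0]
wrist_force: [-0.2, 0.3, -0.5]
finger_gap: 0.0516
grip_force: 0.0
```

```bash
python3 - <<'E'
from v import *
p,c=grab('wrist'); pickle.dump((p,c),open('w4.pkl','wb'));cv2.imwrite('pics/w4.png',p)
s=status.sense(); print(toV(s['position'][None]),s['wrist_force'],s['finger_gap'])
E
```

```text
[[-0.09745994 -0.00042137]] [-0.36102325 -0.77002898 -0.03913562] 0.05163817128654415
```

View pics/w4.png

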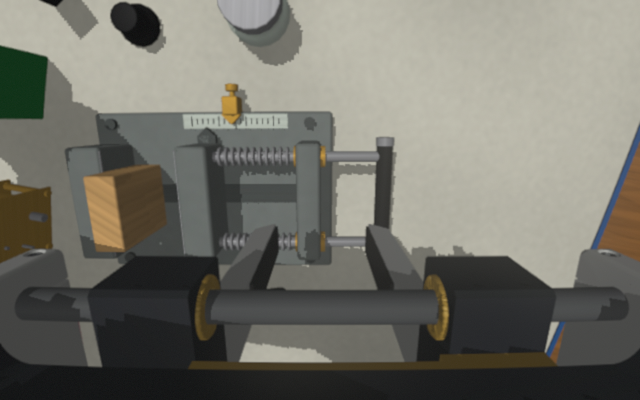

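The handle bar is at column ~384 (rows 138–230), and the packing is undisturbed against the fixed jaw.

```bash
python3 - <<'E'
from v import *
p,c=pickle.load(open('w4.pkl','rb'))
pr=lambda n,a,z:print(n,(toV(plane(c,a,z))*1000).round(1).tolist())
pr('handle',[(385,139),(383,222)],.044)
pr('bearing',[(298,145),(320,145),(320,255)],.060)
pr('tongue,index',[(207,130),(233,123)],.022)
E
```

```text
handle [[-151.6, -54.0], [-153.2, 18.4]]
bearing [[-80.1, -49.9], [-97.4, -49.9], [-97.4, 42.9]]
tongue,index [[4.5, -61.0], [-19.4, -67.0]]
```

arm_command([
  {"tx": 0, "ty": 0.95, "tz": 0, "yaw": 0, "gripper": 0.45},
  {"tx": 0, "ty": 0.9, "tz": 0, "yaw": 0, "gripper": 0.45},
  {"tx": 0, "ty": 0, "tz": 0, "yaw": 0, "gripper": 0.45},
  {"tx": 0, "ty": 0, "tz": 0.8, "yaw": 0, "gripper": 0.45},
  {"tx": 0, "ty": 0, "tz": 0.8, "yaw": 0, "gripper": 0.45},
  {"tx": 0, "ty": 0, "tz": 0.8, "yaw": 0, "gripper": 0.45},
  {"tx": 0, "ty": 0, "tz": 0.7, "yaw": 0, "gripper": 0.45},
  {"tx": 0, "ty": 0, "tz": 0.5, "yaw": 0, "gripper": 0.45},
], newtons=25)

```text
time_s: 10.75
position: [0.7032, 0.025, 0.0448]
eef_rot: [-0.001, 0.634, 0.773, -0.001]
wrist_force: [-0.3, 0.3, 0.2]
finger_gap: 0.0521
grip_force: 0.0
```

arm_command([
  {"tx": 0, "ty": 0, "tz": 0, "yaw": 0, "gripper": 0.6},
  {"tx": 0, "ty": 0, "tz": 0, "yaw": 0, "gripper": 0.75},
  {"tx": 0, "ty": 0, "tz": 0, "yaw": 0, "gripper": 0.85},
  {"tx": 0, "ty": 0, "tz": 0, "yaw": 0, "gripper": 1},
  {"tx": 0, "ty": 0, "tz": 0, "yaw": 0, "gripper": 1},
  {"tx": 0, "ty": 0, "tz": 0, "yaw": 0, "gripper": 1},
])

```text
time_s: 11.35
position: [0.7049, 0.0249, 0.0473]
eef_rot: [-0.0, 0.634, 0.773, -0.001]
wrist_force: [-5.6, -2.5, 5.0]
finger_gap: 0.0133
grip_force: 25.0
```

arm_command([
  {"tx": 0, "ty": 0.2, "tz": 0, "yaw": 0, "gripper": 1},
  {"tx": 0, "ty": 0.2, "tz": 0, "yaw": 0, "gripper": 1},
  {"tx": 0, "ty": 0.2, "tz": 0, "yaw": 0, "gripper": 1},
  {"tx": 0, "ty": 0.2, "tz": 0, "yaw": 0, "gripper": 1},
  {"tx": 0, "ty": 0, "tz": 0, "yaw": 0, "gripper": 1},
  {"tx": 0, "ty": 0, "tz": 0, "yaw": 0, "gripper": 1},
])

```text
time_s: 11.95
position: [0.7275, 0.0294, 0.0473]
eef_rot: [-0.002, 0.634, 0.773, -0.002]
wrist_force: [-9.9, -1.7, 9.4]
finger_gap: 0.0134
grip_force: 25.0
```

```bash
python3 - <<'E'
from v import *
p,c=grab('wrist'); pickle.dump((p,c),open('w5.pkl','wb'))
s=status.sense(); print(toV(s['position'][None]),s['wrist_force'],s['finger_gap'])
print(proj(c,np.r_[M@[-.018,-.063]+t,.022]))
cv2.imwrite('pics/w5.png',cv2.resize(p[60:280,0:320],None,fx=2.5,fy=2.5,interpolation=cv2.INTER_CUBIC))
E
```

```text
[[-1.76190564e-01 -1.04062979e-04]] [-9.61854685 -1.41403466  8.32067897] 0.013032053871503491
[[ 51.79035889 130.83545582]]
```

View pics/w5.png

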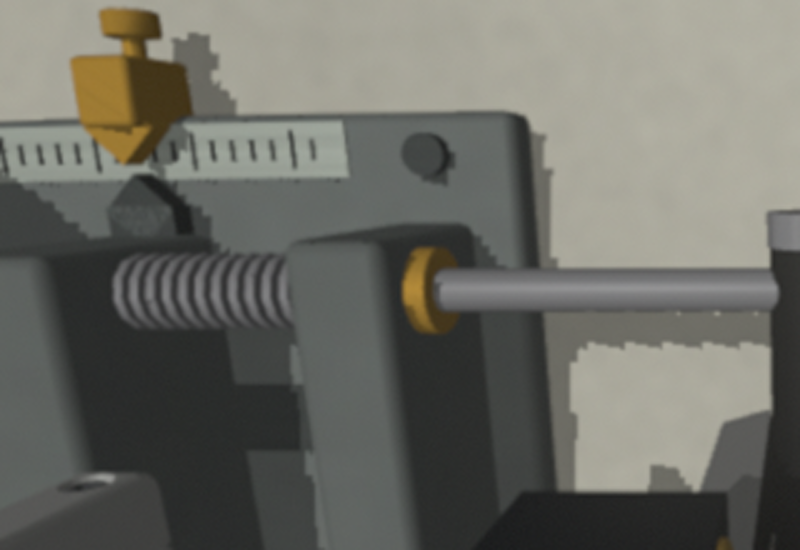

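The index tip is at (128,163) and the tongue tip at (141,176), nearly level. Now the distance left to pull.

```bash
python3 - <<'E'
from v import *
p,c=pickle.load(open('w5.pkl','rb'))
g=lambda a:(np.array(a,float)-.75)/2.5+[0,60]
for z in (.022,.026): print(z,(toV(plane(c,g([(128,163),(141,176)]),z))*1000).round(1).tolist())
E
```

```text
0.022 [[-18.1, -66.4], [-20.8, -63.4]]
0.026 [[-21.5, -66.4], [-24.2, -63.4]]
```

```bash
python3 - <<'E'
from v import *
p,c=pickle.load(open('w5.pkl','rb'))
I=np.r_[M@[-.0195,-.063]+t,.022]
out=[]
def crop(p,c,n,k,W=400,H=300):
    u=proj(c,I)[0]; x,y=int(u[0]-W/k/2),int(u[1]-H/k/2); x=max(x,0);y=max(y,0)
    print(n,'origin',x,y,'k',k,u.round(1)); q=p[y:y+H//k,x:x+W//k]
    return cv2.resize(q,(W,H),interpolation=cv2.INTER_CUBIC)
w=crop(p,c,'wrist',5)
ims=[]
for n in('side','top'):
    a,cc=grab(n); pickle.dump((a,cc),open(n+'6.pkl','wb')); ims.append(crop(a,cc,n,10))
cv2.imwrite('pics/m.png',np.vstack([np.hstack([w,ims[0]]),np.hstack([ims[1],ims[1]*0])]))
E
```

```text
wrist origin 14 100 k 5 [ 54.2 130.8]
side origin 291 199 k 10 [311.1 214.5]
top origin 295 169 k 10 [316.  184.1]
```

View pics/m.png

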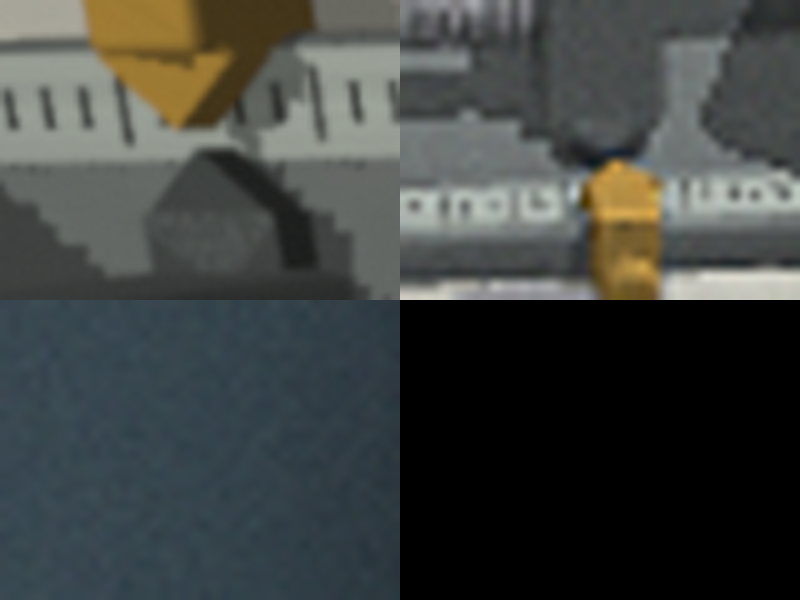

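In the wrist crop the index tip is at (180,128) and the tongue's top tip edge at (205,150). In the side crop the two tips are within about a pixel of each other. I'll triangulate both tips over the wrist views to settle the visible heights.

```bash
python3 - <<'E'
from v import *
L=lambda n:pickle.load(open(n+'.pkl','rb'))[1]
ix={'w1':((464-.95)/2.9+240,(158-.95)/2.9+70),'w3':((640-.85)/2.7+180,(118-.85)/2.7+80),'w4':(233,123),'w5':(49.6,125.3)}
tg={'w1':((387-.95)/2.9+240,(166-.95)/2.9+70),'w3':((569-.85)/2.7+180,(124-.85)/2.7+80),'w4':(207,130)}
def tri(d):
    A=np.zeros((3,3));b=np.zeros(3);Rs=[]
    for n,u in d.items():
        c=L(n);o=c['E'][:3,3];r=plane(c,[u],0)[0]-o;r/=np.linalg.norm(r);Q=np.eye(3)-np.outer(r,r);A+=Q;b+=Q@o;Rs.append((Q,o))
    X=np.linalg.solve(A,b);return X,[round(1000*np.linalg.norm(Q@(X-o)),1) for Q,o in Rs]
for n,d in(('index',ix),('tongue',tg)):
    X,r=tri(d);print(n,(toV(X[None])*1000).round(1),X[2].round(4),r)
for z in(.018,.020,.022,.024):print(z,(toV(plane(L('w5'),[(49.6,125.3),(55,129.5),(61,129.5)],z))*1000).round(1).tolist())
c=L('side6');print('side',(toV(plane(c,[(291+615/10-.5-40,199+16),(291+61-.5-40,199+16.5)],.022))*1000).round(1).tolist(),'cam V',toV(c['E'][:3,3][None]))
E
```

```text
index [[-18.5 -66.2]] 0.0226 [np.float64(0.3), np.float64(0.8), np.float64(1.3), np.float64(0.6)]
tongue [[  5.4 -62.5]] 0.0195 [np.float64(0.9), np.float64(0.8), np.float64(1.6)]
0.018 [[-13.8, -66.2], [-16.8, -63.7], [-20.6, -63.6]]
0.02 [[-15.5, -66.2], [-18.5, -63.7], [-22.2, -63.7]]
0.022 [[-17.2, -66.2], [-20.2, -63.7], [-23.9, -63.7]]
0.024 [[-18.9, -66.2], [-21.8, -63.8], [-25.6, -63.7]]
side [[-17.7, -64.8], [-18.9, -66.4]] cam V [[-0.08171158 -0.84663713]]
```

```bash
python3 - <<'E'
from v import *
p,c=pickle.load(open('w5.pkl','rb'))
g=lambda a:(np.array(a,float)-.75)/2.5+[0,60]
print('jaw -x edge',(toV(plane(c,g([(44,262),(78,450)]),.064))*1000).round(1).tolist())
print('bearing',(toV(plane(c,g([(296,250),(314,450),(376,238),(398,450)]),.060))*1000).round(1).tolist())
print('handle',(toV(plane(c,g([(787,212)]),.051))*1000).round(1).tolist())
# rest, from w4/w1
p,c=pickle.load(open('w1.pkl','rb'));g=lambda a:(np.array(a,float)-.95)/2.9+[240,70]
print('rest jaw -x',(toV(plane(c,g([(450,222),(443,450)]),.064))*1000).round(1).tolist(),'bearing',(toV(plane(c,g([(697,212),(672,450)]),.060))*1000).round(1).tolist())
E
```

```text
jaw -x edge [[-33.7, -48.4], [-32.4, -10.9]]
bearing [[-81.1, -49.9], [-78.9, -10.0], [-96.9, -52.1], [-96.1, -10.1]]
handle [[-173.5, -56.1]]
rest jaw -x [[-5.4, -48.6], [-6.9, 18.0]] bearing [[-77.0, -51.6], [-77.5, 19.4]]
```

All the estimates agree within about 1 mm: the jaw is pulled about 23–24 mm and the index is at about 24 mm. I'll hold there and hand in.

arm_command([
  {"tx": 0, "ty": 0, "tz": 0, "yaw": 0, "gripper": 1},
  {"tx": 0, "ty": 0, "tz": 0, "yaw": 0, "gripper": 1},
  {"tx": 0, "ty": 0, "tz": 0, "yaw": 0, "gripper": 1},
  {"tx": 0, "ty": 0, "tz": 0, "yaw": 0, "gripper": 1},
  {"tx": 0, "ty": 0, "tz": 0, "yaw": 0, "gripper": 1},
  {"tx": 0, "ty": 0, "tz": 0, "yaw": 0, "gripper": 1},
  {"tx": 0, "ty": 0, "tz": 0, "yaw": 0, "gripper": 1},
  {"tx": 0, "ty": 0, "tz": 0, "yaw": 0, "gripper": 1},
])

```text
time_s: 12.9
position: [0.7273, 0.0294, 0.0473]
eef_rot: [-0.002, 0.634, 0.773, -0.002]
wrist_force: [-10.2, -1.6, 8.9]
finger_gap: 0.0133
grip_force: 25.0
```

```bash
python3 -c "
from workcell import ticket
print(ticket.finish_job())"
```

```text
the job is handed in; nothing more can be done
None
```

I handed the job in at 12.9 s with the gripper still holding the handle and the packing squeezed flush against the fixed jaw; most estimates put the pointer within about 1 mm of the index (the oblique wrist view alone read up to about 2.7 mm past it), and no verdict came back.

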